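# Seat the vial tray in the autosampler and start the run

### The arm

A 7-joint arm with a two-finger parallel gripper is mounted at the origin on the work surface. World frame = base frame: x ahead of the robot, y to its left, z up, the work surface at z = 0. Lengths are in m, angles in rad, forces in N, time in s.
With the tool pointing down it reaches from about 0.4 to 0.85 m from the base axis. Payload 10.4 kg.
Tool frame: the origin (TCP) lies midway between the tips of the shut fingers; the grasp point (between the pads) lies 19 mm behind it; z points along the fingers, y is the line along which they close (so a half turn about z gives the same grasp; the last joint's range is limited). The gripper opens to 87 mm and grips with 3 to 60 N. Pads are 19 mm wide; open, the fingers measure 117 mm over their backs; the gripper's body (75 mm by 190 mm) begins 51 mm behind the grasp point.
Start: joints at [1.114, 0.332, -0.065, 1.46, 0.022, 1.35, -0.088], TCP at [0.263, -0.567, 0.223] pointing down, gripper open.
Joint ranges: [-2.6, 2.6], [-0.5, 2.12], [-1.47, 1.34], [0.16, 2.42], [-1.27, 4.41], [0.06, 2.06], [-2.6, 2.6]. Speed limits (rad/s): [2.22, 2.22, 2.79, 2.79, 3.14, 3.14, 3.14].

### API

Orientations are given as a unit quaternion [x, y, z, w].
In Python, from bench import r gives the robot as it stands.
- The arm moves only by the tool carry_out, never from a script. Its argument "steps" is a list that holds one entry, the list of rows, each a list of 6 numbers: the shift along the tool's x, y, z in cm, then the turn, a rotation vector about the tool's x, y, z in rad. In form: [[[dx, dy, dz, wx, wy, wz], ...]]. A call has 1 to 20 rows; each row is the pose to reach, as a shift and turn from the pose commanded when the call began, along the tool's axes at that moment; what a row does not reach only later rows make up. A row lasts 1/12 s, in which the tool goes at most 41.7 mm and 7.16 degrees, less where a joint would pass 70% of its speed; a pose out of reach is approached as far as the arm can. A call with a gripper value outside its range is refused whole. "hand" is the closure, from -1 (fully open) to 1 (shut), set as the call begins (left out, the last holds). The fingers move at their own pace and stop on an object; "squeeze" is the grip in N (left out, the last holds). Time passes only in rows, so rows that repeat a pose let the fingers close. It gives the time, the measured TCP pose, the force, the opening and the grip force at its end, in the units of the state.
- r.read_state(): the state, without advancing time (a new reading comes with each control period).
- r.camera(name): name is "scene" or "side" or "wrist"; returns the picture (480x640x3 uint8, red, green, blue); there is no depth.
- r.camera_params(name): a dict with "fx", "fy", "cx", "cy" (pixels), "view" (4x4, takes a point from world to camera coordinates). Camera axes: x right, y up, looking along -z (the intrinsics and any distortion apply to the point x, -y, -z); pixel columns grow to the right and rows downward; lengths in m; the calibration is good to about 2 mm. A picture is of the moment at which its call begins: read the wrist's pose just before it. camera_params takes no time and is no camera call; for the wrist camera it gives the pose at the moment of the call.
- r.close_job(): hands the job in; it is judged then, once.
The state is a dict: "time": time; "joint_positions": joint angles; "joint_vel": joint speeds; "joint_torque": joint torques, N m; "ee_pos": TCP position; "eef_rot": TCP orientation; "ft_force": force on the tool from outside, world axes, zero at the start; "torque": the same for the moment, N m; "width": finger opening in m; "grip_force": force on a finger pad.
Only numpy, scipy, OpenCV 4.12 (cv2) and the standard library are available. Lean on these libraries where they do the work, as an engineer would, in place of code of your own. Each camera call takes 0.05 s, during which the arm holds its last target. There are 200 camera calls.

### The job

The near vial tray of the autosampler is not fully in: push it by its end along its rails with the fingertips, without lifting or tipping it, until it drops into its locating notches and sits level, fully home. Only then press the round run key all the way down and let it go. Leave the other tray and the things around undisturbed.

Things in the scene. Friction and masses are not known exactly. Their poses are not given: they have to be found in the camera images.
- sampler: benchtop vial autosampler: beige low machine, 340 (own x) x 520 (own y) mm, fixed on the bench; origin on the bench near its middle, z up. Two lanes run side by side along its own y: near lane (robot's side) centred on own x -85 mm, far lane on own x +46 mm. A housing 100 mm high runs along its far side, own x above 115 mm
- near_lane (a point): mid-point of the near lane's open (-y) end, at rail-top height, 65 mm above the bench; axes as the sampler's. Two steel rails 24 mm wide, 62 mm apart, deck between them 10 mm lower; side guides 119 mm apart reach 13 mm above the rail tops. The lane runs 435 mm along +y to the end housing. The rails have locating notches 16 mm long, 10 mm deep for the tray's feet
- end_housing (a point): middle of the top of the housing that closes the lanes at the +y end, 100 mm above the bench; axes as the sampler's; 340 (x) x 80 (y) mm. It carries the run key, a flat display and, at own x above 30 mm, a parked needle arm up to 209 mm above the bench
- tray_home (a point): fixed point of the sampler where the near tray's origin lies when it is fully home: middle of the near lane, at rail-top height (65 mm above the bench); axes as the sampler's; the tray is pushed along +y
- tray: near tray, to be slid home, loose: plate 116 (x) x 190 (y) x 6 mm with a block of vials, 46 mm high over the caps, 0.35 to 0.7 kg; origin at the centre of the plate's underside, axes as the sampler's. Four feet 4 mm high, 12 mm long ride on the rails: origin 69 mm above the bench while sliding, 65 mm once dropped home. Starts 60 to 150 mm short; sliding takes 2 to 6 N
- tray_feet (a point): midpoint between the tray's two leading feet, on the plate's underside, 75 mm ahead (+y) of its origin. The trailing feet, 75 mm behind the origin, are set closer together and have notches of their own, so the tray drops only at home, all four feet at once. There the feet have 2 mm play each way along the rails, then the notch ends stop the tray
- push_face (a point): middle of the tray's trailing end face (95 mm behind its origin, 17 mm above the plate's underside): flat upright face square to the rails, 100 mm wide, reaching from the plate's underside to 28 mm above it
- tray2: the second vial tray, the same model, already home in the far lane; leave it there; origin at the centre of the plate's underside
- run_key (a joint): travel of the run key: 0 up, 0.006 m fully down; it springs back and takes about 5 N to press fully
- run_key_top (a point): middle of the top of the run key, the only round raised key: 24 mm across, in a grey collar 40 mm across and 12 mm high, on the end housing at its corner nearest the robot; top 118 mm above the bench; pressed straight down
- spare_vial: small amber glass vial with a metal cap, loose, standing on the end housing about 100 mm from the run key; 12.6 dia x 33 tall; origin at the centre of its underside
- timer: black lab timer with a raised display, 70 x 75 x 70, on the bench off the sampler's closed (+y) end; origin at the centre of its underside
- tweezers: steel tweezers lying flat, 130 long, 7 high, on top of the housing along the sampler's far side; origin under their middle
- tube_rack: blue rack of white micro-tubes, 130 x 75 x 49, on the bench off the sampler's open (-y) end; origin at the centre of its underside
- beaker: empty glass beaker, 68 dia x 90 tall, on the bench off the sampler's open (-y) end; origin at the centre of its underside
- reagent_bottle: amber bottle with a cap, 68 dia x 145 tall, on the bench off the sampler's closed (+y) end; origin at the centre of its underside
- petri: stack of three petri dishes, 92 dia x 45 tall, on the bench off the sampler's closed (+y) end; origin at the centre of its underside
Things that resemble listed ones, but are neither listed nor needed, are in the scene too. What is shaped like the tray but brown is not meant.

How it is judged:
By the outcome, as a careful person would: the job done as asked, in the order asked, and still so for the second after the job is handed in, with the robot touching nothing.
It also fails if it takes over 40 s, if anything falls off the work surface, if the arm or the gripper's body presses on something with over 40 N, if the wrist force passes 120 N, or if a joint passes its speed limit or range.

## Working session

There is one attempt and no reset: what is moved stays moved. The work goes in short steps, Python scripts to look and compute and a tool call to move; the robot and the scene stay as the last step left them, time stands still between calls to the robot, and variables do not carry over. Pictures are saved under pics/ and viewed, at most 10 in all, crops included, and the job is handed in when it is done.

Besides the shell and the picture viewer there is one more tool, called after ">>>" as name(argument=value, ...) on one line, values as JSON. carry_out: Moves the arm, as the interface text tells. Its arguments: {"type":"object","properties":{"steps":{"type":"array","items":{"type":"array","items":{"type":"array","items":{"type":"number"}}}},"hand":{"type":"number"},"squeeze":{"type":"number"}},"required":["steps"]}

```bash
mkdir -p pics; python3 - <<'E'
from bench import r
import cv2,numpy as np
np.set_printoptions(precision=4,suppress=True)
s=r.read_state();print(s['time'],s['ee_pos'],s['eef_rot'],s['width'])
for n in("scene","side"):
    cv2.imwrite(f"pics/{n}0.png",r.camera(n)[:,:,::-1]);p=r.camera_params(n);print(n,p)
E
```

```text
0.0 [ 0.2625 -0.5668  0.2217] [ 0.9766  0.2152 -0.0002 -0.0007] 0.0868880034912208
scene {'fx': 496.0379819675278, 'fy': 496.0379819675278, 'cx': 310.2911312184473, 'cy': 246.73550907637193, 'view': array([[-0.5368,  0.8436, -0.013 ,  0.3489],
       [-0.6261, -0.388 ,  0.6763,  0.207 ],
       [ 0.5655,  0.3712,  0.7365, -1.5179],
       [ 0.    ,  0.    ,  0.    ,  1.    ]])}
side {'fx': 490.1186031654341, 'fy': 490.1186031654341, 'cx': 316.3514940905515, 'cy': 239.63593840445535, 'view': array([[-0.8336, -0.5522,  0.0119,  0.3772],
       [ 0.3133, -0.455 ,  0.8336, -0.2575],
       [-0.4549,  0.6986,  0.5523, -0.9717],
       [ 0.    ,  0.    ,  0.    ,  1.    ]])}
```

View pics/scene0.png

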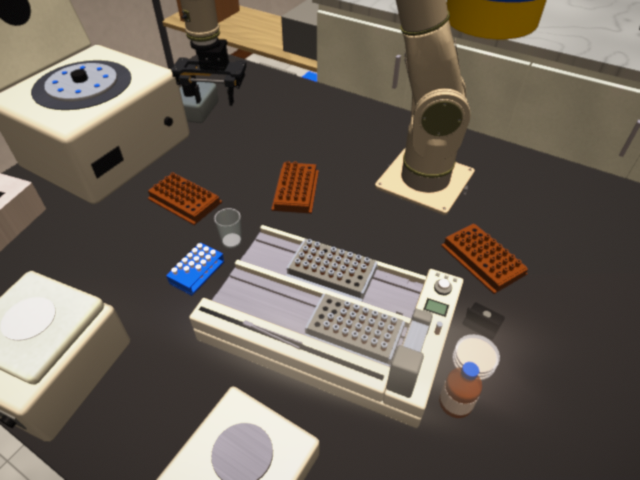

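View pics/side0.png

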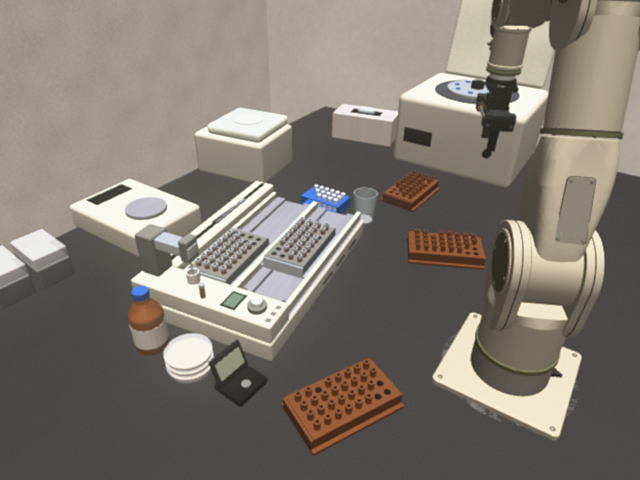

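The scene picture shows the beige sampler, with the near grey tray at about (332,265), the far one at (355,327), and the run key at about (444,285). In the side picture, the near tray is at about (303,245) and the key at (257,303). The three brown racks look like the tray but are not the ones meant. I'll enlarge both views to confirm.

```bash
python3 - <<'E'
import cv2
a=cv2.imread("pics/scene0.png")[220:370,230:480];cv2.imwrite("pics/sc.png",cv2.resize(a,None,fx=3.2,fy=3.2,interpolation=cv2.INTER_CUBIC))
a=cv2.imread("pics/side0.png")[180:360,130:370];cv2.imwrite("pics/sd.png",cv2.resize(a,None,fx=3.2,fy=3.2,interpolation=cv2.INTER_CUBIC))
E
```

```text
(no output)
```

View pics/sc.png

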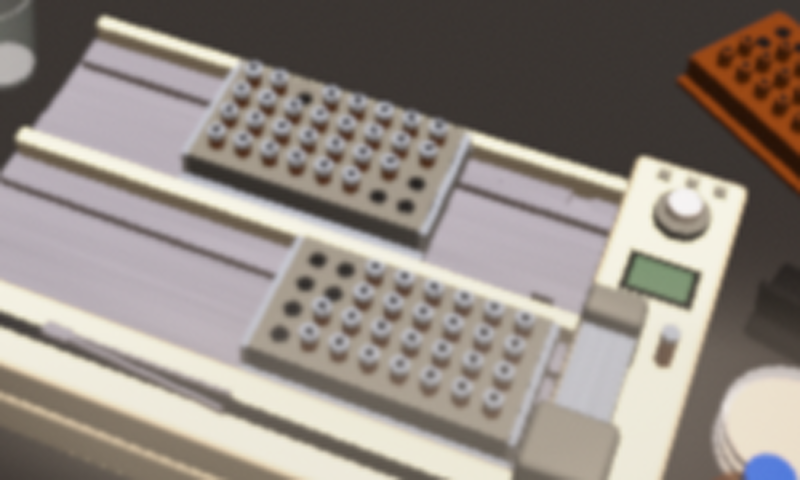

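View pics/sd.png

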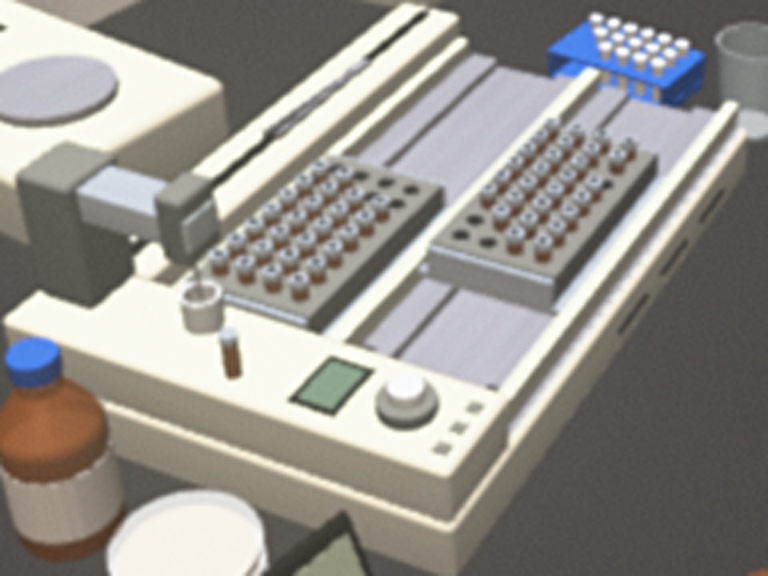

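The crops confirm the near tray: grey, and short of the end housing by a visible gap. The run key is the white round key in the grey collar, at (444,282) in scene and (257,301) in side. The small keys beside it are flat, and the pale round cup under the needle arm is in the far part. Next I measure.

```bash
cat > h.py <<'E'
import numpy as np
np.set_printoptions(precision=4,suppress=True)
from bench import r
P={n:r.camera_params(n) for n in("scene","side")}
def ray(n,u,v,p=None):
    p=p or P[n];V=np.array(p['view']);R=V[:3,:3]
    d=R.T@np.array([(u-p['cx'])/p['fx'],-(v-p['cy'])/p['fy'],-1]);return -R.T@V[:3,3],d
def onz(n,u,v,z,p=None):
    c,d=ray(n,u,v,p);return c+d*(z-c[2])/d[2]
def tri(a,b):
    (c1,d1),(c2,d2)=a,b
    t=np.linalg.lstsq(np.c_[d1,-d2],c2-c1,rcond=None)[0];p,q=c1+t[0]*d1,c2+t[1]*d2
    return (p+q)/2,np.linalg.norm(p-q)
E
python3 - <<'E'
from h import *
S=lambda x,y:(230+x/3.2,220+y/3.2)
D=lambda x,y:(130+x/3.2,180+y/3.2)
def both(name,s,d,z):
    t,e=tri(ray("scene",*S(*s)),ray("side",*D(*d)));print(name,t,e,onz("scene",*S(*s),z)[:2],onz("side",*D(*d),z)[:2])
both("key",(686,200),(407,387),.118)
both("corner+y",(747,190),(447,477),.100)
both("corner-y",(640,157),(506,402),.100)
both("lane guide end",(100,20),(734,105),.078)
both("div guide end",(20,132),(590,75),.078)
both("tray lead near",(468,137),(553,276),.097)
both("tray trail near",(238,62),(655,155),.097)
print("trail far",onz("scene",*S(187,157),.097),"lead far side",onz("side",*D(432,243),.097))
print("tray2 trail",onz("scene",*S(302,237),.093),onz("scene",*S(247,348),.093),onz("side",*D(442,187),.093))
print("spare",onz("side",*D(233,375),.100))
E
```

```text
key [0.4459 0.2224 0.1188] 0.0019691731236884404 [0.446  0.2231] [0.4466 0.2204]
corner+y [0.394  0.2516 0.095 ] 0.0031229450322221687 [0.3996 0.2536] [0.3905 0.2538]
corner-y [0.4054 0.1758 0.0937] 0.0005482862682218059 [0.4111 0.1773] [0.4011 0.1812]
lane guide end [ 0.4835 -0.2557  0.0743] 0.0013441764171104127 [ 0.4869 -0.2525] [ 0.4807 -0.2511]
div guide end [ 0.6139 -0.234   0.0737] 0.0033821172948622635 [ 0.6153 -0.2331] [ 0.6091 -0.2248]
tray lead near [0.454  0.0589 0.0969] 0.007229011998874381 [0.457  0.0623] [0.4541 0.0541]
tray trail near [ 0.4806 -0.1236  0.0946] 0.00040228643110409883 [ 0.4823 -0.1225] [ 0.4786 -0.1199]
trail far [ 0.5818 -0.1023  0.097 ] lead far side [0.5476 0.0706 0.097 ]
tray2 trail [0.597 0.005 0.093] [0.6944 0.0218 0.093 ] [0.5906 0.0048 0.093 ]
spare [0.5586 0.2576 0.1   ]
```

The measurements agree with the given sizes: key z 0.1188 against 0.118, tray end width 103 mm, lane spacing 132 mm against 131. The sampler yaw is about 9°, and the gap to home about 105 mm, assuming the two lanes' home points line up. I'll move above a spot behind the tray and check with the wrist camera.

>>> carry_out(steps=[[[21, -12, 0, 0, 0, -0.6], [42, -24, 0, 0, 0, -1.29], [42, -24, 0, 0, 0, -1.29], [42, -24, 0, 0, 0, -1.29], [42, -24, 0, 0, 0, -1.29], [42, -24, 0, 0, 0, -1.29], [42, -24, 0, 0, 0, -1.29], [42, -24, 0, 0, 0, -1.29], [42, -24, 0, 0, 0, -1.29], [42, -24, 0, 0, 0, -1.29], [42, -24, 0, 0, 0, -1.29], [42, -24, 0, 0, 0, -1.29], [42, -24, 0, 0, 0, -1.29], [42, -24, 0, 0, 0, -1.29], [42, -24, 0, 0, 0, -1.29], [42, -24, 0, 0, 0, -1.29], [42, -24, 0, 0, 0, -1.29], [42, -24, 0, 0, 0, -1.29]]], hand=-0.15)

```text
time: 1.6
ee_pos: [0.5425, -0.1739, 0.2226]
eef_rot: [0.652, 0.758, -0.0, 0.0]
ft_force: [-0.5, 0.1, 0.4]
width: 0.0502
grip_force: 0.0
```

```bash
python3 - <<'E'
from h import *
import cv2,json
p=r.camera_params("wrist");s=r.read_state();im=r.camera("wrist")
cv2.imwrite("pics/w1.png",im[:,:,::-1]);json.dump({k:np.array(v).tolist() for k,v in p.items()},open("w1.json","w"))
print(p,s['time'],s['ee_pos'],s['eef_rot'],s['width'],s['ft_force'],s['joint_positions'])
E
```

```text
{'fx': 400.7326445828169, 'fy': 400.7326445828169, 'cx': 324.0838334532659, 'cy': 245.5466062654035, 'view': array([[ 0.9886,  0.1507, -0.0002, -0.5104],
       [-0.1446,  0.948 , -0.2835,  0.2778],
       [-0.0425,  0.2803,  0.959 , -0.3182],
       [ 0.    ,  0.    ,  0.    ,  1.    ]])} 1.6 [ 0.5425 -0.1739  0.2226] [ 0.6517  0.7585 -0.0002  0.0001] 0.05022101651261958 [-0.494   0.0814  0.4369] [ 0.6576  0.2505 -0.5044  1.5901  0.124   1.3328  0.2884]
```

View pics/w1.png

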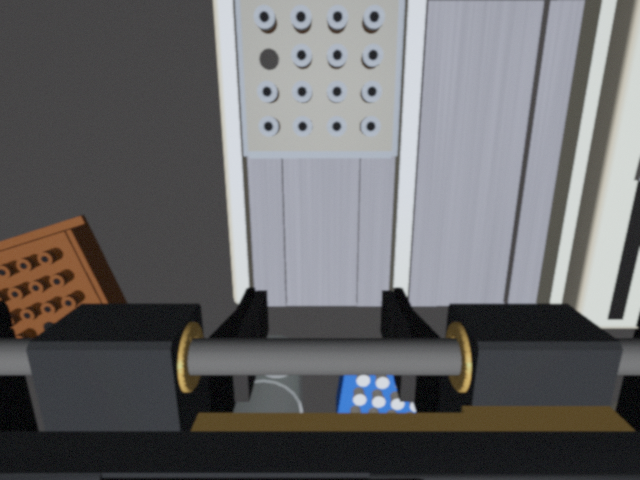

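The wrist view shows the tray's trailing face along row 156 (columns 245–396), the lane's open end at row 306, and the lane edges at about columns 247–398. The image is almost square to the lane.

```bash
python3 - <<'E'
from h import *
import json,cv2
p={k:np.array(v) for k,v in json.load(open("w1.json")).items()}
for n,u,v,zs in(("trailL",245,156,(.069,.097)),("trailR",396,156,(.069,.097)),("divguideL bottom",394,306,(.055,.065)),("guide L end",232,303,(.078,)),("guideL top",218,20,(.078,)),("div L in",402,200,(.078,.065)),("div L in end",394,303,(.078,.065)),("divR top",427,20,(.078,)),("divR end",410,303,(.078,))):
    print(n,*[onz("w",u,v,z,p)[:2] for z in zs])
a,b=[onz("w",u,156,.097,p)[:2] for u in(245,396)];print(np.linalg.norm(b-a),np.degrees(np.arctan2(*(b-a)[::-1])))
# precise edge line via gray gradient on trailing edge
g=cv2.cvtColor(cv2.imread("pics/w1.png"),cv2.COLOR_BGR2GRAY).astype(int)
print(g[140:172,320])
def edge(row,lo,hi,z):
    x=np.arange(lo,hi);d=np.abs(np.gradient(g[row,lo:hi]));u=x[d.argmax()];return onz("w",u,row,z,p)[:2]
for lo,hi,nm in((205,232,"guide outer"),):
    pts=np.array([edge(rw,lo,hi,.078) for rw in range(20,270,10)]);pf=np.polyfit(pts[:,1],pts[:,0],1);print(nm,pf,np.degrees(np.arctan(-pf[0])),np.std(pts[:,0]-np.polyval(pf,pts[:,1])))
E
```

```text
trailL [ 0.4743 -0.1275] [ 0.4793 -0.1248]
trailR [ 0.589 -0.11 ] [ 0.5838 -0.1088]
divguideL bottom [ 0.6162 -0.2397] [ 0.6136 -0.2353]
guide L end [ 0.4766 -0.2473]
guideL top [ 0.449  -0.0389]
div L in [ 0.5985 -0.1414] [ 0.6014 -0.1433]
div L in end [ 0.6097 -0.227 ] [ 0.613  -0.2326]
divR top [ 0.59   -0.0174]
divR end [ 0.6228 -0.225 ]
0.1056905355108901 8.667341221565406
[180 181 180 180 180 182 180 181 180 180 180 180 182 182 181 180 182 179
 173 168 165 166 166 166 166 166 166 165 166 165 166 166]
guide outer [-0.1527  0.4399] 8.683493371027259 0.00025516032372021187
```

Yaw refined to 8.7°; the tool is already aligned with the lane, its x along own +y and its y along own +x. The face is 57 mm ahead of the TCP, so first contact should come about 47 mm ahead. Now I descend behind it.

>>> carry_out(steps=[[[0, -0.2, 3, 0, 0, 0], [0, -0.2, 6, 0, 0, 0], [0, -0.2, 9, 0, 0, 0], [0, -0.2, 11.5, 0, 0, 0], [0, -0.2, 13.5, 0, 0, 0], [0, -0.2, 14.4, 0, 0, 0], [1, -0.2, 14.4, 0, 0, 0], [2, -0.2, 14.4, 0, 0, 0], [3, -0.2, 14.4, 0, 0, 0], [3.5, -0.2, 14.4, 0, 0, 0], [4, -0.2, 14.4, 0, 0, 0], [4, -0.2, 14.4, 0, 0, 0]]])

```text
time: 2.65
ee_pos: [0.5353, -0.1322, 0.0795]
eef_rot: [0.65, 0.76, 0.0, 0.001]
ft_force: [-0.1, -0.1, -0.5]
width: 0.0498
grip_force: 0.0
```

>>> carry_out(steps=[[[0.3, 0, 0, 0, 0, 0], [0.6, 0, 0, 0, 0, 0], [0.9, 0, 0, 0, 0, 0], [1.2, 0, 0, 0, 0, 0], [1.5, 0, 0, 0, 0, 0], [1.8, 0, 0, 0, 0, 0], [2.1, 0, 0, 0, 0, 0], [2.4, 0, 0, 0, 0, 0], [2.7, 0, 0, 0, 0, 0], [3.0, 0, 0, 0, 0, 0], [3.3, 0, 0, 0, 0, 0], [3.6, 0, 0, 0, 0, 0], [3.9, 0, 0, 0, 0, 0], [4.2, 0, 0, 0, 0, 0], [4.5, 0, 0, 0, 0, 0], [4.8, 0, 0, 0, 0, 0], [5.1, 0, 0, 0, 0, 0], [5.4, 0, 0, 0, 0, 0], [5.7, 0, 0, 0, 0, 0], [6.0, 0, 0, 0, 0, 0]]])

```text
time: 4.32
ee_pos: [0.526, -0.0756, 0.0788]
eef_rot: [0.652, 0.759, -0.0, 0.001]
ft_force: [1.2, -5.7, 2.2]
width: 0.0496
grip_force: 2.7
```

Contact made: about 6 N of sliding force. Pushing on.

>>> carry_out(steps=[[[0.25, 0, 0, 0, 0, 0], [0.5, 0, 0, 0, 0, 0], [0.75, 0, 0, 0, 0, 0], [1.0, 0, 0, 0, 0, 0], [1.25, 0, 0, 0, 0, 0], [1.5, 0, 0, 0, 0, 0], [1.75, 0, 0, 0, 0, 0], [2.0, 0, 0, 0, 0, 0], [2.25, 0, 0, 0, 0, 0], [2.5, 0, 0, 0, 0, 0], [2.75, 0, 0, 0, 0, 0], [3.0, 0, 0, 0, 0, 0], [3.25, 0, 0, 0, 0, 0], [3.5, 0, 0, 0, 0, 0]]])

```text
time: 5.48
ee_pos: [0.5207, -0.0411, 0.0788]
eef_rot: [0.652, 0.759, -0.0, 0.001]
ft_force: [1.8, -5.5, 1.6]
width: 0.0505
grip_force: 2.8
```

```bash
python3 - <<'E'
from h import *
import cv2
a=r.camera("scene")[220:370,230:480,::-1];b=r.camera("side")[180:330,130:370,::-1]
f=lambda x:cv2.resize(x,None,fx=2,fy=2,interpolation=cv2.INTER_CUBIC)
c=np.zeros((600,500,3),np.uint8);c[:300]=f(a);c[300:,:480]=f(b);cv2.imwrite("pics/p2.png",c)
E
```

```text
(no output)
```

View pics/p2.png

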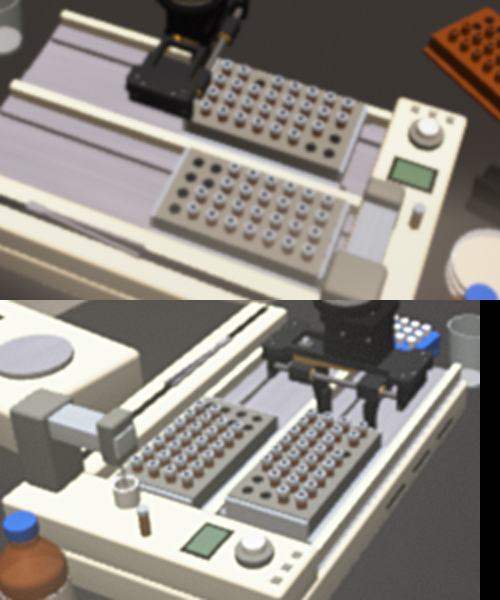

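Top (scene): the near tray moves square in its lane, its end still about 25 mm behind the far tray's, with the fingers on its end face. Bottom (side): the tray sits flat. I continue more slowly.

>>> carry_out(steps=[[[0.15, 0, 0, 0, 0, 0], [0.3, 0, 0, 0, 0, 0], [0.45, 0, 0, 0, 0, 0], [0.6, 0, 0, 0, 0, 0], [0.75, 0, 0, 0, 0, 0], [0.9, 0, 0, 0, 0, 0], [1.05, 0, 0, 0, 0, 0], [1.2, 0, 0, 0, 0, 0], [1.35, 0, 0, 0, 0, 0], [1.5, 0, 0, 0, 0, 0]]])

```text
time: 6.42
ee_pos: [0.5183, -0.0259, 0.0787]
eef_rot: [0.651, 0.759, -0.0, 0.0]
ft_force: [1.4, -5.0, -0.1]
width: 0.0501
grip_force: 2.3
```

>>> carry_out(steps=[[[0.12, 0, 0, 0, 0, 0], [0.24, 0, 0, 0, 0, 0], [0.36, 0, 0, 0, 0, 0], [0.48, 0, 0, 0, 0, 0], [0.6, 0, 0, 0, 0, 0]]])

```text
time: 6.83
ee_pos: [0.5175, -0.0212, 0.0786]
eef_rot: [0.652, 0.759, -0.001, 0.001]
ft_force: [2.4, -13.5, 0.7]
width: 0.0497
grip_force: 7.0
```

The force has jumped to 13.5 N after about 107 mm of tray travel, which suggests the tray is in the notches. A small extra push to confirm.

>>> carry_out(steps=[[[0.1, 0, 0, 0, 0, 0], [0.2, 0, 0, 0, 0, 0], [0.2, 0, 0, 0, 0, 0]]])

```text
time: 7.08
ee_pos: [0.5174, -0.0211, 0.0787]
eef_rot: [0.652, 0.758, -0.001, 0.002]
ft_force: [3.0, -16.3, 0.5]
width: 0.05
grip_force: 8.4
```

```bash
python3 - <<'E'
from h import *
import cv2
a=r.camera("scene")[220:370,230:480,::-1];b=r.camera("side")[180:330,130:370,::-1]
f=lambda x:cv2.resize(x,None,fx=2,fy=2,interpolation=cv2.INTER_CUBIC)
c=np.zeros((600,500,3),np.uint8);c[:300]=f(a);c[300:,:480]=f(b);cv2.imwrite("pics/p3.png",c)
E
```

```text
(no output)
```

View pics/p3.png

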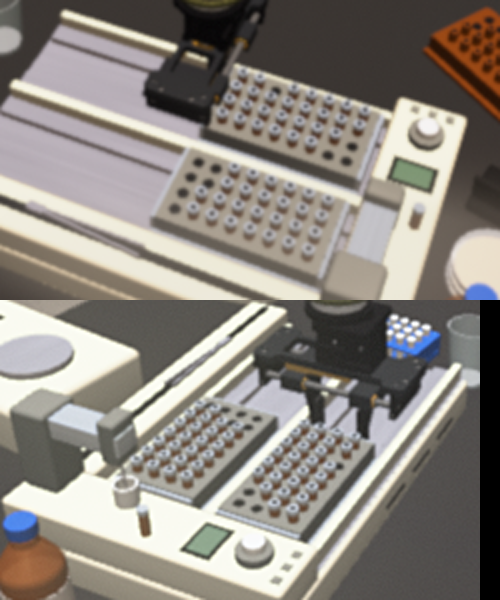

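Pushed to 16 N with no motion: it is stopped by the notch ends, in line with the far tray. I retract and check the drop from the same relative viewpoint as the first wrist picture.

>>> carry_out(steps=[[[-0.5, 0, 0, 0, 0, 0], [-1.5, 0, 0, 0, 0, 0], [-3, 0, 0, 0, 0, 0], [-4, 0, -2, 0, 0, 0], [-5, 0, -5, 0, 0, 0], [-5, 0, -8, 0, 0, 0], [-5, 0, -11, 0, 0, 0], [-5, 0, -13, 0, 0, 0], [-5, 0, -14.4, 0, 0, 0], [-5, 0, -14.4, 0, 0, 0], [-5, 0, -14.4, 0, 0, 0], [-5, 0, -14.4, 0, 0, 0]]])

```text
time: 8.18
ee_pos: [0.524, -0.0662, 0.2214]
eef_rot: [0.651, 0.759, -0.0, -0.001]
ft_force: [0.2, 0.2, -0.6]
width: 0.0499
grip_force: 0.0
```

```bash
python3 - <<'E'
from h import *
import cv2,json
p=r.camera_params("wrist");s=r.read_state();im=r.camera("wrist")[:,:,::-1].copy()
cv2.imwrite("pics/w2.png",im);json.dump({k:np.array(v).tolist() for k,v in p.items()},open("w2.json","w"))
print(s['time'],s['ee_pos'],s['eef_rot'])
g1=cv2.cvtColor(cv2.imread("pics/w1.png"),6);g2=cv2.cvtColor(im,6)
T=g1[20:154,252:392]
W=np.eye(2,3,dtype=np.float32);W[:,2]=(252,20)
cc,W=cv2.findTransformECC(T,g2,W,cv2.MOTION_AFFINE,(3,300,1e-6),None,5)
print(cc,W)
# 3D: cap tops are at origin+46mm; for candidate origin height z, width of trailing caps spacing must match w1 (z=.069)
p1={k:np.array(v) for k,v in json.load(open("w1.json")).items()}
pts=[(268,127),(371,127),(265,17),(373,17)]
q=[W@np.array([u-252,v-20,1]) for u,v in pts]
A=np.array([onz("w",u,v,.115,p1) for u,v in pts])
for h in(.119,.115,.113,.111,.109):
    B=np.array([onz("w",*x,h,p) for x in q])
    print(h,[round(1000*(np.linalg.norm(B[i]-B[j])-np.linalg.norm(A[i]-A[j])),2) for i,j in((0,1),(2,3),(0,2),(1,3))],(B-A).mean(0))
E
```

```text
8.1833 [ 0.524  -0.0662  0.2214] [ 0.6508  0.7592 -0.0002 -0.0008]
0.998045874555496 [[  0.9883  -0.0025 256.228 ]
 [  0.0015   0.9861  22.5929]]
0.119 [np.float64(-1.97), np.float64(-1.85), np.float64(-1.88), np.float64(-1.89)] [-0.0166  0.1065  0.004 ]
0.115 [np.float64(-1.0), np.float64(-0.9), np.float64(-0.95), np.float64(-0.96)] [-0.0167  0.1069  0.    ]
0.113 [np.float64(-0.51), np.float64(-0.42), np.float64(-0.49), np.float64(-0.5)] [-0.0167  0.1071 -0.002 ]
0.111 [np.float64(-0.02), np.float64(0.06), np.float64(-0.02), np.float64(-0.03)] [-0.0168  0.1074 -0.004 ]
0.109 [np.float64(0.47), np.float64(0.53), np.float64(0.44), np.float64(0.43)] [-0.0168  0.1076 -0.006 ]
```

View pics/w2.png

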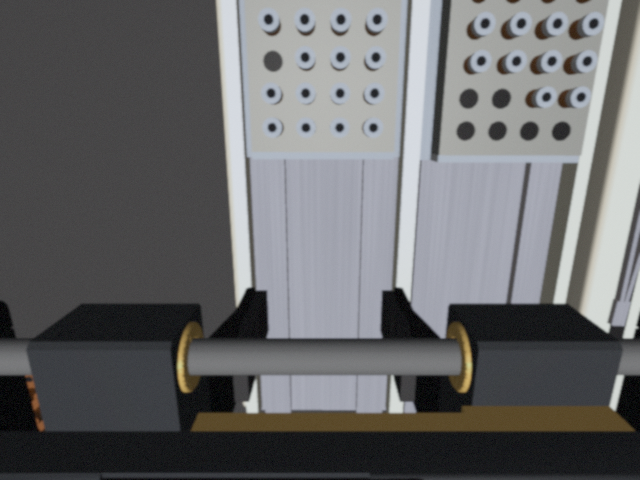

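The wrist view shows both trays' ends aligned near row 157. The scale fit gives a drop of 4.0 mm, equal at all four corners, after 108 mm of travel, so the tray is home and level. Next I move to just before the run key with the fingers 70 mm apart, so that a single fingertip can press it.

>>> carry_out(steps=[[[2, -1, 0, 0, 0, 0], [5, -2, 0, 0, 0, 0], [8.5, -3, 0, 0, 0, 0], [12, -4, 0, 0, 0, 0], [15.5, -5, 0, 0, 0, 0], [19, -6, 0, 0, 0, 0], [22, -7, 0, 0, 0, 0], [24, -7.5, 0, 0, 0, 0], [24, -7.5, 0, 0, 0, 0], [24, -7.5, 0, 0, 0, 0], [24, -7.5, 0, 0, 0, 0], [24, -7.5, 0, 0, 0, 0]]], hand=-0.6)

```text
time: 9.23
ee_pos: [0.4141, 0.1582, 0.222]
eef_rot: [0.652, 0.758, -0.0, -0.0]
ft_force: [0.4, -0.1, -0.2]
width: 0.0696
grip_force: 0.0
```

```bash
python3 - <<'E'
from h import *
import cv2,json
p=r.camera_params("wrist");s=r.read_state();im=r.camera("wrist")[:,:,::-1].copy()
cv2.imwrite("pics/w3.png",im);json.dump({k:np.array(v).tolist() for k,v in p.items()},open("w3.json","w"))
print(s['time'],s['ee_pos'],s['eef_rot'],s['width'])
V=np.array(p['view'])
for q in((.446,.2222,.118),):
    c=V[:3,:3]@q+V[:3,3];print(p['cx']+p['fx']*c[0]/-c[2],p['cy']-p['fy']*c[1]/-c[2])
E
```

```text
9.2333 [0.4141 0.1582 0.222 ] [ 0.6517  0.7585 -0.0003 -0.0003] 0.0696334721541767
387.22678098850554 157.84695533397252
```

View pics/w3.png

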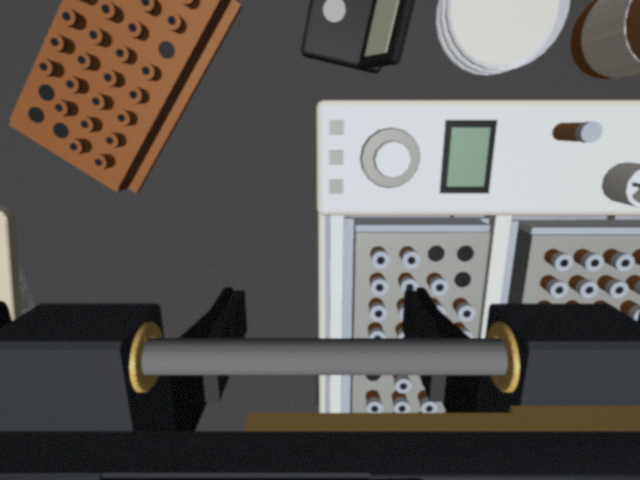

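The wrist view shows the round key at about (394,158) in its collar (361–420), the flat keys at its left, and the display and the spare vial at its right.

```bash
python3 - <<'E'
from h import *
import cv2,json
p={k:np.array(v) for k,v in json.load(open("w3.json")).items()}
g=cv2.cvtColor(cv2.imread("pics/w3.png"),6)
roi=g[118:198,350:430]
for a,b,z in((0,205,0),):
    cs=cv2.HoughCircles(cv2.resize(roi,None,fx=4,fy=4,interpolation=2),cv2.HOUGH_GRADIENT_ALT,1.5,5,param1=100,param2=.6,minRadius=50,maxRadius=140)
    for c in (cs[0] if cs is not None else []):
        u,v=350+c[0]/4,118+c[1]/4;print(u,v,c[2]/4,onz("w",u,v,.118,p),onz("w",u,v,.112,p))
for q in((375,158),(412,158),(394,158)):print(onz("w",*q,.118,p))
for q in((361,157),(420,157)):print(onz("w",*q,.112,p))
tcp=np.array([.4141,.1582]);ty=np.array([.9888,.1495]);tx=np.array([-.1495,.9888])
for k in((.446,.2222),onz("w",394,158,.118,p)[:2]):print(tx@(k-tcp),ty@(k-tcp))
# fingertip image position check: where would tip at tool y=+35..+50, z=.222 project
V=p['view']
for d in(.035,.042,.05):
    q=np.r_[tcp+ty*d,.222];c=V[:3,:3]@q+V[:3,3];print(d,p['cx']+p['fx']*c[0]/-c[2],p['cy']-p['fy']*c[1]/-c[2])
E
```

```text
390.875 158.875 29.536095 [0.4485 0.2219 0.118 ] [0.4495 0.2216 0.112 ]
392.75 158.5 17.647684 [0.4496 0.2223 0.118 ] [0.4507 0.222  0.112 ]
[0.4382 0.2209 0.118 ]
[0.4619 0.2245 0.118 ]
[0.4504 0.2228 0.118 ]
[0.4297 0.2198 0.112 ]
[0.4683 0.2257 0.112 ]
0.05851415 0.04111071999999998
0.05842296889608321 0.045504630305622934
0.035 402.69828342635014 310.7146759759452
0.042 418.592234034254 310.7406277699556
0.05 436.75774156218006 310.77028858375127
```

The key centre averages (0.449, 0.222), which is 58.5 mm ahead and 44 mm to the +y side of the tool. The +y fingertip's middle lies about 41 mm out. I come to just above the key.

>>> carry_out(steps=[[[2, 0.3, 0, 0, 0, 0], [4.5, 0.3, 0, 0, 0, 0], [5.85, 0.3, 0, 0, 0, 0], [5.85, 0.3, 2, 0, 0, 0], [5.85, 0.3, 4.5, 0, 0, 0], [5.85, 0.3, 7, 0, 0, 0], [5.85, 0.3, 9, 0, 0, 0], [5.85, 0.3, 10, 0, 0, 0], [5.85, 0.3, 10, 0, 0, 0], [5.85, 0.3, 10, 0, 0, 0]]])

```text
time: 10.12
ee_pos: [0.4081, 0.2174, 0.1229]
eef_rot: [0.651, 0.759, -0.0, -0.0]
ft_force: [0.4, 0.1, 0.0]
width: 0.0695
grip_force: 0.0
```

```bash
python3 - <<'E'
from h import *
import cv2
a=r.camera("scene")[255:315,400:490,::-1];b=r.camera("side")[265:325,210:300,::-1]
f=lambda x:cv2.resize(x,None,fx=5,fy=5,interpolation=cv2.INTER_CUBIC)
cv2.imwrite("pics/k.png",np.vstack([f(a),f(b)]))
E
```

```text
(no output)
```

View pics/k.png

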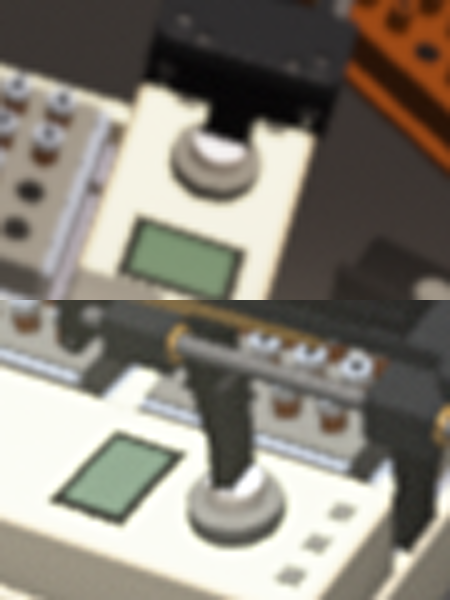

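The fingertip is over the key but about 3–4 mm too far along +y. I correct by 3 mm, then press down gradually.

>>> carry_out(steps=[[[-0.3, 0.1, 0, 0, 0, 0], [-0.3, 0.1, 0, 0, 0, 0], [-0.3, 0.1, 0.3, 0, 0, 0], [-0.3, 0.1, 0.5, 0, 0, 0], [-0.3, 0.1, 0.7, 0, 0, 0], [-0.3, 0.1, 0.9, 0, 0, 0], [-0.3, 0.1, 1.1, 0, 0, 0], [-0.3, 0.1, 1.1, 0, 0, 0]]])

```text
time: 10.88
ee_pos: [0.4106, 0.2151, 0.1152]
eef_rot: [0.651, 0.759, 0.0, 0.002]
ft_force: [-18.1, -12.5, 52.8]
width: 0.069
grip_force: 26.2
```

>>> carry_out(steps=[[[0, 0, 0.2, 0, 0, 0], [0, 0, 0.4, 0, 0, 0], [0, 0, 0.4, 0, 0, 0], [0, 0, 0.4, 0, 0, 0]]])

```text
time: 11.22
ee_pos: [0.4111, 0.2153, 0.1142]
eef_rot: [0.651, 0.759, 0.0, 0.003]
ft_force: [-37.6, -22.7, 95.6]
width: 0.0688
grip_force: 48.0
```

That force is high; lifting off straight away.

>>> carry_out(steps=[[[0, 0, -0.4, 0, 0, 0], [0, 0, -1.0, 0, 0, 0], [0, 0, -1.8, 0, 0, 0], [0, 0, -1.8, 0, 0, 0]]])

```text
time: 11.55
ee_pos: [0.4096, 0.2153, 0.1265]
eef_rot: [0.651, 0.759, 0.001, 0.0]
ft_force: [0.5, -0.2, -0.7]
width: 0.0693
grip_force: 0.0
```

```bash
python3 - <<'E'
from h import *
import cv2
s=r.read_state();print(s['ee_pos'],s['ft_force'],s['torque'])
a=r.camera("scene")[255:315,400:490,::-1];b=r.camera("side")[265:325,210:300,::-1]
f=lambda x:cv2.resize(x,None,fx=5,fy=5,interpolation=cv2.INTER_CUBIC)
cv2.imwrite("pics/k2.png",np.vstack([f(a),f(b)]))
E
```

```text
[0.4096 0.2153 0.1265] [ 0.5066 -0.1933 -0.7107] [ 0.0677 -0.0809 -0.0138]
```

View pics/k2.png

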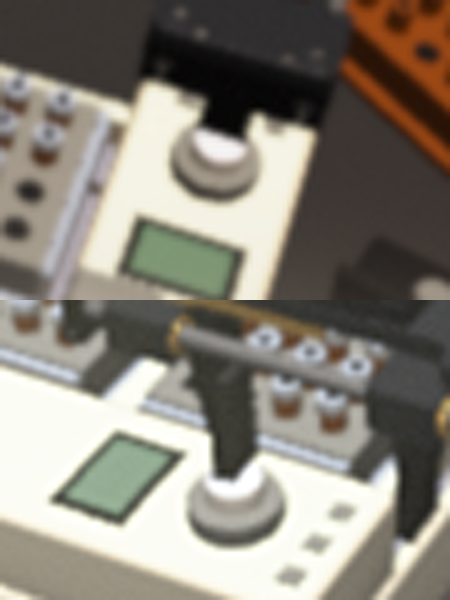

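The picture limit is now used up (that was one over), so I go on with force readings alone. I descend again in small steps to find where contact begins and where the hard stop is.

>>> carry_out(steps=[[[-0.15, 0.1, 0, 0, 0, 0], [-0.15, 0.1, 0.2, 0, 0, 0], [-0.15, 0.1, 0.4, 0, 0, 0], [-0.15, 0.1, 0.4, 0, 0, 0], [-0.15, 0.1, 0.4, 0, 0, 0]]])

```text
time: 12.07
ee_pos: [0.4104, 0.2133, 0.1213]
eef_rot: [0.651, 0.759, -0.0, -0.0]
ft_force: [0.2, -1.5, 1.7]
width: 0.0695
grip_force: 1.0
```

>>> carry_out(steps=[[[0, 0, 0.15, 0, 0, 0], [0, 0, 0.15, 0, 0, 0], [0, 0, 0.15, 0, 0, 0]]])

```text
time: 12.32
ee_pos: [0.4105, 0.2134, 0.12]
eef_rot: [0.651, 0.759, -0.0, 0.0]
ft_force: [-0.9, -1.9, 2.7]
width: 0.0695
grip_force: 1.4
```

>>> carry_out(steps=[[[0, 0, 0.15, 0, 0, 0], [0, 0, 0.15, 0, 0, 0], [0, 0, 0.15, 0, 0, 0]]])

```text
time: 12.57
ee_pos: [0.4106, 0.2135, 0.1186]
eef_rot: [0.651, 0.759, -0.0, 0.0]
ft_force: [-0.8, -2.0, 3.6]
width: 0.0699
grip_force: 1.8
```

>>> carry_out(steps=[[[0, 0, 0.15, 0, 0, 0], [0, 0, 0.15, 0, 0, 0], [0, 0, 0.15, 0, 0, 0]]])

```text
time: 12.82
ee_pos: [0.4106, 0.2135, 0.117]
eef_rot: [0.651, 0.759, 0.0, 0.0]
ft_force: [-0.3, -1.7, 4.0]
width: 0.0696
grip_force: 2.2
```

There is a clear spring curve: contact starts near 0.1225, with 1.7 to 4.0 N so far. So the bottom lies near 0.1163, and the first press had already reached it. I finish this press gently.

>>> carry_out(steps=[[[0, 0, 0.1, 0, 0, 0], [0, 0, 0.15, 0, 0, 0], [0, 0, 0.15, 0, 0, 0]]])

```text
time: 13.07
ee_pos: [0.4107, 0.2136, 0.1162]
eef_rot: [0.651, 0.759, -0.0, 0.0]
ft_force: [-5.1, -3.8, 14.1]
width: 0.0697
grip_force: 7.0
```

>>> carry_out(steps=[[[0, 0, 0.07, 0, 0, 0], [0, 0, 0.07, 0, 0, 0], [0, 0, 0.07, 0, 0, 0], [0, 0, 0.07, 0, 0, 0]]])

```text
time: 13.4
ee_pos: [0.4108, 0.2136, 0.116]
eef_rot: [0.651, 0.759, -0.0, 0.001]
ft_force: [-7.6, -5.5, 20.3]
width: 0.0697
grip_force: 10.6
```

The hard stop is at 0.116, 6 mm below first contact, with the force rising steeply to 20 N: the key is fully down. I release and go clear.

>>> carry_out(steps=[[[0, 0, -0.5, 0, 0, 0], [0, 0, -1.5, 0, 0, 0], [0, 0, -3.5, 0, 0, 0], [0, 0, -6, 0, 0, 0], [0, 0, -9, 0, 0, 0], [-2, 0, -10, 0, 0, 0], [-4, -0.5, -10, 0, 0, 0], [-6, -0.5, -10.4, 0, 0, 0], [-6, -0.5, -10.5, 0, 0, 0], [-6, -0.5, -10.5, 0, 0, 0], [-6, -0.5, -10.5, 0, 0, 0]]])

```text
time: 14.32
ee_pos: [0.4145, 0.1542, 0.2199]
eef_rot: [0.651, 0.759, 0.0, -0.0]
ft_force: [0.1, 0.4, 0.4]
width: 0.0695
grip_force: 0.0
```

```bash
python3 - <<'E'
from h import *
import cv2,json
s=r.read_state();print(s['time'],s['ee_pos'],s['ft_force'])
im=r.camera("wrist")[:,:,::-1].copy()
a=cv2.cvtColor(cv2.imread("pics/w3.png"),6);b=cv2.cvtColor(im,6)
for n,(y0,y1,x0,x1) in dict(key=(128,190,358,424),tray=(222,285,356,400),vial=(110,150,545,612),tray2=(225,285,525,635)).items():
    W=np.eye(2,3,dtype=np.float32);W[:,2]=(x0,y0)
    try:
        cc,W=cv2.findTransformECC(a[y0:y1,x0:x1],b,W,cv2.MOTION_TRANSLATION,(3,300,1e-6),None,5);print(n,cc,W[:,2]-(x0,y0))
    except cv2.error as e:print(n,"no fit")
sc=cv2.cvtColor(r.camera("scene"),7);s0=cv2.cvtColor(cv2.imread("pics/scene0.png"),6)
d=cv2.absdiff(cv2.GaussianBlur(sc,(5,5),0),cv2.GaussianBlur(s0,(5,5),0))>25
n,_,st,_=cv2.connectedComponentsWithStats(d.astype(np.uint8));print([x.tolist() for x in st[1:] if x[4]>25])
E
```

```text
14.3167 [0.4145 0.1542 0.2199] [0.0803 0.3735 0.4204]
key 0.9922953530161497 [ 0.8687 -5.8272]
tray 0.9924316380730493 [ 0.5887 -4.3015]
vial 0.9980808530952788 [ 2.993  -5.7958]
tray2 0.9955494173892939 [ 2.4119 -3.8088]
[[395, 0, 43, 103, 1479], [431, 0, 11, 24, 189], [437, 0, 67, 87, 4618], [170, 21, 75, 66, 1835], [423, 28, 18, 20, 138], [420, 55, 76, 58, 1161], [193, 80, 9, 24, 145], [225, 81, 10, 24, 129], [403, 99, 7, 11, 61], [425, 105, 56, 30, 902], [409, 121, 22, 20, 306], [428, 138, 17, 8, 110], [418, 144, 55, 70, 1878], [406, 217, 40, 28, 564], [302, 239, 49, 27, 457], [354, 254, 6, 7, 29], [286, 256, 66, 34, 959], [362, 256, 13, 8, 48], [373, 261, 47, 16, 153], [370, 272, 45, 16, 205], [372, 277, 16, 6, 26], [331, 278, 80, 38, 1111], [413, 278, 9, 6, 35]]
```

Only the arm and the near tray changed in the scene. The key is back up, and the tray, spare vial and far tray fit with no shift of their own. Handing in.

```bash
python3 -c "
from bench import r
print(r.close_job())"
```

```text
the job is handed in; nothing more can be done
None
```

The near tray is home and level (4 mm drop measured at all four corners), and only then was the run key pressed all the way down and let go; the job is handed in at about 14 s. Two flaws: the key was pressed twice, because the first press bottomed out unrecognised at about 96 N wrist force (limit 120 N), and I viewed 11 pictures instead of 10.

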